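# Check-weigh two stylus cases on the sprung balance

### The arm

A 7-joint arm with a two-finger parallel gripper is mounted at the origin on a cart in front of the work surface, level with it; the furniture and walls round the work are solid. World frame = base frame: x ahead of the robot, y to its left, z up, the work surface at z = 0. Lengths are in m, angles in rad, forces in N, time in s.
With the tool pointing down it reaches from about 0.4 to 0.9 m from the base axis. Payload 5.6 kg.
Tool frame: the origin (TCP) lies at the very end of the fingers, on their centre line; the grasp point (between the pads) lies tcp_to_grasp behind it (tcp_to_grasp is the distance from the TCP to the grasp point, in m); z points along the fingers, y is the line along which they close (so a half turn about z gives the same grasp; the last joint's range is limited). The gripper opens to 92 mm and grips with 3 to 60 N. Pads are 20 mm wide; open, the fingers measure 128 mm over their backs; the gripper's body (75 mm by 189 mm) begins 69 mm behind the grasp point.
Start: joints at [1.213, 0.468, -0.012, 1.603, 0.006, 1.071, -0.056], TCP at [0.201, -0.618, 0.215] pointing down, gripper open.
Joint ranges: [-2.53, 2.53], [-0.31, 2.02], [-1.57, 1.55], [0.28, 2.44], [-1.29, 4.43], [0.15, 1.84], [-2.92, 2.92]. Speed limits (rad/s): [2.57, 2.57, 3.14, 3.14, 3.14, 3.14, 3.14].

### API

Orientations are given as [roll, pitch, yaw] about the fixed x, y, z axes, in that order (R = Rz(yaw) Ry(pitch) Rx(roll)).
In Python, from station import * gives the robot as it stands.
- The arm moves only by the tool servo_tool, never from a script. Its argument "series" is a list of rows, each an object of numbers: "dx", "dy", "dz": the shift along the tool's x, y, z normalised to -1 to 1, where 1 is 0.4 m; "turn": the turn about the tool's z normalised to -1 to 1, where 1 is 180 degrees. A call has 1 to 20 rows; each row shifts and turns the commanded pose from where the row before left it, along the tool's axes as they then stand; what a row does not reach is not made up. A row lasts 1/8 s, in which the tool goes at most 62.5 mm and 10.7 degrees, less where a joint would pass 70% of its speed; a pose out of reach is approached as far as the arm can. A call with a number of a shift or a turn outside -1 to 1 is refused whole. A call with a gripper value outside its range is refused whole. "claw" is the opening, from 0 (shut) to 1 (fully open), set as the call begins (left out, the last holds). The fingers move at their own pace and stop on an object; "grip_force" is the grip in N (left out, the last holds). Time passes only in rows, so rows that do not move let the fingers close. It gives the time, the measured TCP pose, the force, the opening and the grip force at its end, in the units of the state.
- sense(): the state, without advancing time (a new reading comes with each control period).
- read_camera(name): name is "side" or "top"; returns the picture (480x640x3 uint8, red, green, blue); there is no depth.
- camera_info(name): a dict with "fx", "fy", "cx", "cy" (pixels), "position" and "rotation" of the camera in the world. Camera axes: x right, y down, z forward; pixel columns grow to the right and rows downward; lengths in m; the calibration is good to about 2 mm. A picture is of the moment at which its call begins. camera_info takes no time and is no camera call.
- job_done(): hands the job in; it is judged then, once.
The state is a dict: "t": time; "q": joint angles; "qd": joint speeds; "tau": joint torques, N m; "tcp_pos": TCP position; "orientation": TCP orientation; "ft_force": force on the tool from outside, world axes, zero at the start; "torque": the same for the moment, N m; "gripper_width": opening from 0.0 (shut) to 1.0 (fully open); "finger_force": force on a finger pad.
Only numpy, scipy, OpenCV 4.12 (cv2) and the standard library are available. Lean on these libraries where they do the work, as an engineer would, in place of code of your own. Each camera call takes 0.05 s, during which the arm holds its last target. There are 200 camera calls.

### The job

Weigh the two flat grey stylus cases from the sloping blue rack together: lay one flat in the middle of the balance pan and let go so that the pan comes to rest, then stack the other squarely on top of it. They weigh different, unknown amounts and the pan sinks under them: lower each one slowly and gently until the pan carries it before you let go, so that the pan never jerks or bounces, never press it down to its stop, and leave everything else on the table where it is.

Things in the scene. Friction and masses are not known exactly. Their poses are not given: they have to be found in the camera images.
- case_a: a closed flat grey case with a clear lid, 57 x 91 x 18 mm (x, y, z), 0.15 to 0.6 kg. Origin: centre of its underside; z up through its lid, y along its length. At the start it lies on the slope of the rack, its lower short end against the lip; grip it across its 57 mm width.
- case_b: a second case, just like case_a but of another weight, beside it on the rack (centres 104 mm apart).
- rack: the fixed blue sheet-metal rack, 172 mm long (its y), 79 mm high. Origin: centre of its foot. Its sloping top rises at 32 degrees along its own +x, which points to the right as seen from the robot (about world -y): the slope faces left. The slope passes 50 mm above the origin, is 110 mm long, with a lip 8 mm high at the low end. The cases lie side by side, their length up the slope.
- balance: the fixed grey sprung balance, 120 x 120 mm and 92 mm high without its pan. Origin: centre of its foot on the table.
- pan_top (a point): centre of the upper face of the balance's round steel pan, diameter 124 mm, 5 mm thick, marked with rings; 177 mm above the table when empty. It moves down with the pan and never tilts.
- pan (a joint): how far the pan has sunk, in m: 0 empty, 0.080 at its stop. Sprung: it sinks 1 mm for every 0.17 N.
- sphere: reference sphere: white ball on a stem with a black foot, 52 mm across, 79 mm high; bystander. Origin under its centre.
- cup: dark plastic cup, 69 mm across, 98 mm high; bystander. Origin under its centre.
- resin: orange resin block on edge, 32 x 90 x 88 mm; bystander. Origin under its centre.
- pallet: black graphite electrode on a steel pallet, 52 x 68 x 79 mm; bystander. Origin under its centre.
- ring: grey steel ring gauge, 72 mm across, 22 mm high, on the fixture plate; bystander. Origin under its centre.

How it is judged:
By the outcome, as a careful person would: the job done as asked, in the order asked, and still so for the second after the job is handed in, with the robot touching nothing.
It also fails if it takes over 72 s, if anything falls off the work surface, if the arm or the gripper's body presses on something with over 40 N, if the wrist force passes 120 N, or if a joint passes its speed limit or range.

## Working session

There is one attempt and no reset: what is moved stays moved. The work goes in short steps, Python scripts to look and compute and a tool call to move; the robot and the scene stay as the last step left them, time stands still between calls to the robot, and variables do not carry over. Pictures are saved under pics/ and viewed, at most 10 in all, crops included, and the job is handed in when it is done.

Besides the shell and the picture viewer there is one more tool, called after "Request:" by a JSON object that holds its "op" and its "data". servo_tool: Moves the arm, as the interface text tells. Scaled input: -1 to 1 covers 0.4 m each way for a shift and 180 degrees each way for a turn. Its arguments: {"type":"object","properties":{"series":{"type":"array"},"claw":{"type":"number"},"grip_force":{"type":"number"}},"required":["series"]}

```bash
ls; mkdir -p pics
python3 - <<'E'
from station import *
import cv2
s=sense(); print({k:s[k] for k in s if k in('t','tcp_pos','orientation','ft_force','gripper_width')})
try: print(tcp_to_grasp)
except Exception as e: print(e)
for n in('side','top'):
    im=read_camera(n); cv2.imwrite(f'pics/{n}0.png',im[:,:,::-1]); print(n,camera_info(n))
E
```

```text
pics
{'t': 0.0, 'tcp_pos': array([ 0.20102594, -0.61754548,  0.21364897]), 'orientation': array([-3.13987061e+00,  1.12193655e-04,  3.14721324e-01]), 'ft_force': array([-0.71419214,  0.09235814,  0.33171587]), 'gripper_width': 1.0017491533092233}
0.0187
side {'fx': 589.8305481788215, 'fy': 589.8305481788215, 'cx': 313.25202407144474, 'cy': 239.75996561583878, 'position': array([0.19898508, 0.71952047, 0.89936239]), 'rotation': array([-2.30199967,  0.00626862, -2.69573679])}
top {'fx': 490.7960843021351, 'fy': 490.7960843021351, 'cx': 318.39320835186714, 'cy': 246.6522288169125, 'position': array([ 0.33642022, -0.03149024,  1.17230074]), 'rotation': array([-2.91041408,  0.00412944, -1.65870506])}
```

View pics/side0.png

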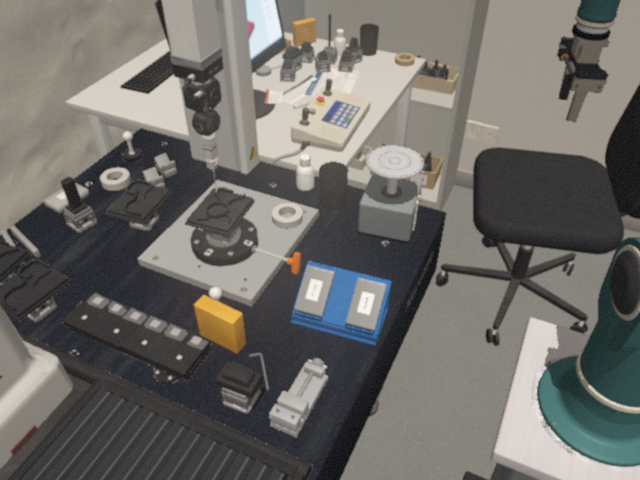

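View pics/top0.png

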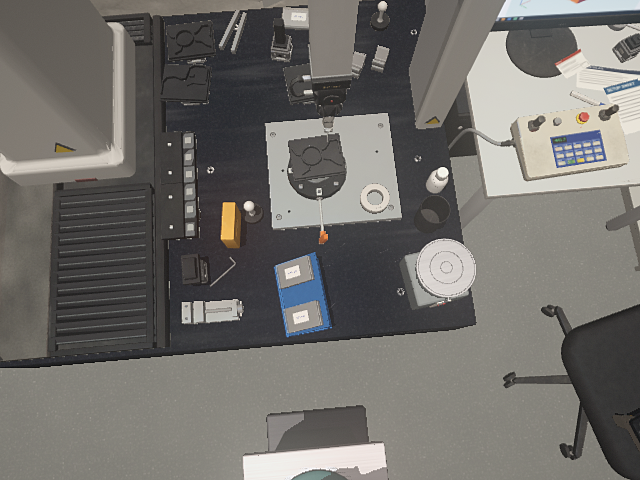

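The side view shows the rack with its two cases at about (342,300), labels near (314,290) and (366,303), and the pan at (395,162). In the top view the case labels are near (293,272) and (302,317), the rack is at (303,294), and the pan is at (446,267). An orange-tipped lever at (323,237) is close to the rack.

```bash
cat > h.py <<'E'
import numpy as np, cv2
from scipy.spatial.transform import Rotation as R
from station import *
def ray(n,uv):
    c=camera_info(n); d=np.array([(uv[0]-c['cx'])/c['fx'],(uv[1]-c['cy'])/c['fy'],1])
    return np.array(c['position']), R.from_euler('xyz',c['rotation']).as_matrix()@d
def onz(n,uv,z):
    p,d=ray(n,uv); return p+d*(z-p[2])/d[2]
def tri(a,b):
    p,d=ray('side',a); q,e=ray('top',b); d/=np.linalg.norm(d); e/=np.linalg.norm(e)
    s=np.linalg.lstsq(np.c_[d,-e],q-p,rcond=None)[0]; x,y=p+s[0]*d,q+s[1]*e
    return (x+y)/2, np.linalg.norm(x-y)
E
python3 - <<'E'
from h import *
np.set_printoptions(precision=4,suppress=True)
rois={'side':(285,255,400,345),'top':(268,245,338,342)}
out={}
for n,(x0,y0,x1,y1) in rois.items():
    im=cv2.imread(f'pics/{n}0.png'); hsv=cv2.cvtColor(im,cv2.COLOR_BGR2HSV)
    m=np.zeros(im.shape[:2],np.uint8); m[y0:y1,x0:x1]=1
    blue=cv2.inRange(hsv,(95,110,60),(125,255,255))*m
    c=max(cv2.findContours(blue,0,1)[0],key=cv2.contourArea)
    hull=cv2.convexHull(c); fill=cv2.fillPoly(np.zeros_like(blue),[hull],255)
    print(n,'rack',cv2.minAreaRect(c), cv2.approxPolyDP(hull,4,True)[:,0].tolist())
    g=cv2.inRange(hsv,(0,0,90),(180,70,255))&cv2.erode(fill,np.ones((3,3)))
    cs=sorted(cv2.findContours(g,0,1)[0],key=cv2.contourArea)[-2:]
    for k in cs: print('  case',cv2.contourArea(k),cv2.minAreaRect(k),cv2.boxPoints(cv2.minAreaRect(k)).tolist())
    w=cv2.inRange(hsv,(0,0,215),(180,40,255))&fill
    ws=sorted(cv2.findContours(w,0,1)[0],key=cv2.contourArea)[-2:]
    out[n]=sorted([cv2.minAreaRect(k)[0] for k in ws]); print('  labels',out[n],[cv2.contourArea(k) for k in ws])
for a,b in zip(out['side'],out['top']): print('label',*tri(a,b), onz('top',b,.060),onz('side',a,.060))
for n,r in (('top',(405,228,490,306)),('side',(355,138,435,188))):
    im=cv2.imread(f'pics/{n}0.png'); hsv=cv2.cvtColor(im,cv2.COLOR_BGR2HSV)
    m=np.zeros(im.shape[:2],np.uint8); m[r[1]:r[3],r[0]:r[2]]=1
    b=cv2.inRange(hsv,(0,0,165),(180,50,255))*m
    k=max(cv2.findContours(b,0,1)[0],key=cv2.contourArea); e=cv2.fitEllipse(cv2.convexHull(k))
    print('pan',n,e,onz(n,e[0],.177)); out['p'+n]=e[0]
print(tri(out['pside'],out['ptop']))
E
```

```text
side rack ((342.2328186035156, 301.73858642578125), (92.153076171875, 67.78417205810547), 15.124006271362305) [[308, 261], [391, 280], [388, 309], [375, 344], [291, 321]]
  case 1312.0 ((314.2547302246094, 290.3585205078125), (29.532522201538086, 47.801475524902344), 15.945395469665527) [[293.4905700683594, 309.2830505371094], [306.6226501464844, 263.3207702636719], [335.0188903808594, 271.4339904785156], [321.8868103027344, 317.3962707519531]]
  case 1380.5 ((366.0730285644531, 303.56536865234375), (30.25849723815918, 48.58900833129883), 15.255120277404785) [[345.0845642089844, 323.0230407714844], [357.8691711425781, 276.1461486816406], [387.0614929199219, 284.1076965332031], [374.2768859863281, 330.9845886230469]]
  labels [(313.7170104980469, 289.4905700683594), (365.5882568359375, 302.6470642089844)] [220.0, 235.5]
top rack ((301.2500305175781, 294.2500305175781), (77.85811614990234, 46.28340530395508), 78.69007110595703) [[315, 252], [331, 328], [286, 336], [274, 267]]
  case 796.5 ((294.48870849609375, 272.4683532714844), (24.081682205200195, 38.947750091552734), 70.34617614746
[... 384 characters left out ...]
324.1764831542969], [287.3529968261719, 333.4117736816406]]
  labels [(292.03460693359375, 271.6269226074219), (300.255615234375, 316.44097900390625)] [119.5, 129.0]
label [0.5416 0.0151 0.0681] 0.002169064251266542 [0.5442 0.0157 0.06  ] [0.5438 0.0081 0.06  ]
label [0.4384 0.0045 0.0685] 0.0022603717986398415 [0.4403 0.005  0.06  ] [ 0.4397 -0.003   0.06  ]
pan top ((440.0733947753906, 271.6959533691406), (65.58028411865234, 72.29496765136719), 65.93348693847656) [ 0.4952 -0.2926  0.177 ]
pan side ((389.0677185058594, 167.1944580078125), (47.38555145263672, 71.6463394165039), 91.99331665039062) [ 0.5041 -0.2815  0.177 ]
(array([ 0.502 , -0.2936,  0.1687]), np.float64(0.011089536130541058))
```

Run:
```python
from h import *
np.set_printoptions(precision=4,suppress=True)
for uv in ((308,261),(391,280)): print('rack top edge side',onz('side',uv,.079))
for uv in ((315,252),(331,328)): print('rack top edge top',onz('top',uv,.079))
for uv in ((291,321),(375,344)): print('lip side',onz('side',uv,.026))
for uv in ((274,267),(286,336)): print('lip top',onz('top',uv,.026))
t={n:cv2.imread(f'pics/{n}0.png') for n in('top','side')}
a=cv2.resize(t['top'][225:345,265:490],None,fx=3.4,fy=3.4,interpolation=cv2.INTER_CUBIC)[:, :780]
b=cv2.resize(t['side'][135:350,280:430],None,fx=2.7,fy=2.7,interpolation=cv2.INTER_CUBIC)
cv2.imwrite('pics/ct.png',a); cv2.imwrite('pics/cs.png',b)
for n,r,lo in (('top',(405,232,482,302),185),('side',(360,140,430,188),185)):
    g=cv2.cvtColor(t[n],cv2.COLOR_BGR2GRAY); x0,y0,x1,y1=r
    c=cv2.HoughCircles(cv2.resize(g[y0:y1,x0:x1],None,fx=4,fy=4),cv2.HOUGH_GRADIENT,1,50,param1=100,param2=20,minRadius=90,maxRadius=150) if n=='top' else None
    if c is not None: print(n,c[0][:2,:2]/4+[x0,y0],c[0][:2,2]/4)
    for lo in (150,170,190,205):
        m=np.zeros_like(g);m[y0:y1,x0:x1]=(g[y0:y1,x0:x1]>lo)*255
        k=max(cv2.findContours(m,0,1)[0],key=cv2.contourArea);print(n,lo,cv2.fitEllipse(cv2.convexHull(k)))
```

```text
rack top edge side [ 0.58   -0.0414  0.079 ]
rack top edge side [ 0.4117 -0.0621  0.079 ]
rack top edge top [ 0.5814 -0.0408  0.079 ]
rack top edge top [ 0.4074 -0.0611  0.079 ]
lip side [0.5616 0.0727 0.026 ]
lip side [0.3957 0.0556 0.026 ]
lip top [0.5655 0.059  0.026 ]
lip top [0.4018 0.0423 0.026 ]
top [[445.375 267.375]
 [447.375 279.875]] [28.85 28.2 ]
top 150 ((439.36712646484375, 270.6331481933594), (64.0644302368164, 74.21746063232422), 82.40093231201172)
top 170 ((445.91522216796875, 268.074951171875), (57.54975891113281, 61.522857666015625), 145.1062774658203)
top 190 ((445.85784912109375, 268.1446533203125), (57.28945541381836, 61.24205017089844), 145.43841552734375)
top 205 ((445.6085205078125, 267.5417175292969), (56.61365509033203, 60.11000061035156), 128.85939025878906)
side 150 ((390.9877624511719, 168.98741149902344), (51.558692932128906, 73.29168701171875), 98.97393798828125)
side 170 ((392.72979736328125, 160.93080139160156), (31.54029655456543, 62.473812103271484), 95.43377685546875)
side 190 ((394.7765808105469, 161.083984375), (30.35016632080078, 53.9973258972168), 95.22816467285156)
side 205 ((399.8398132324219, 163.61387634277344), (22.723411560058594, 39.7277717590332), 82.03241729736328)
```

View pics/ct.png

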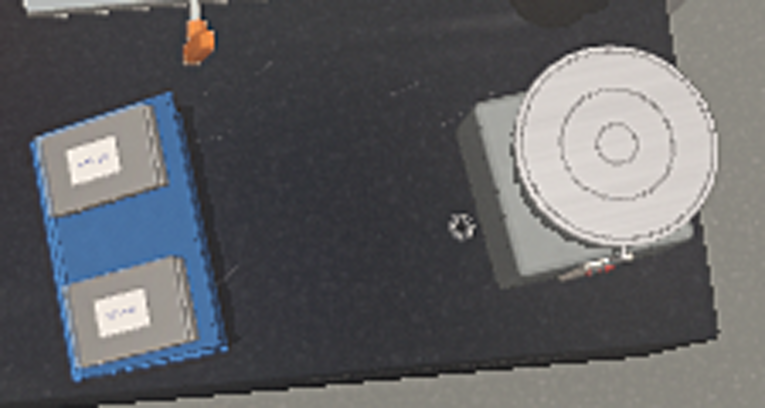

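View pics/cs.png

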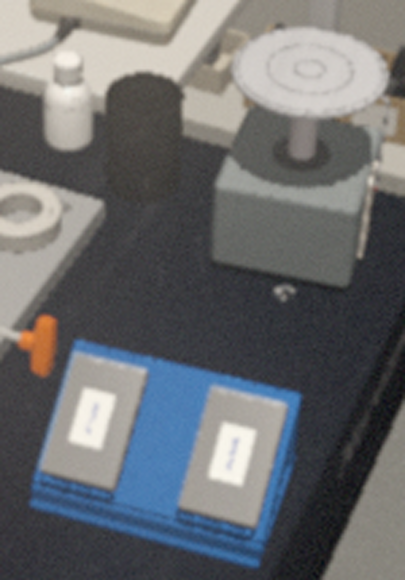

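The crops show the pan centre at (446.5,267.4) in the top view and (395.2,160.2) in the side view. Both cases lie flat on the slope, low ends at the lip, with the orange handle beyond the far case.

Run:
```python
from h import *
np.set_printoptions(precision=4,suppress=True)
a,b=(395.2,160.2),(446.5,267.4)
print('pan',tri(a,b),onz('top',b,.177),onz('side',a,.177))
print('handle',tri((296,263),(323.5,237)))
print('tip? cup',onz('top',(433,211),.098))
```

```text
pan (array([ 0.501 , -0.3062,  0.1808]), np.float64(0.0027706198452830057)) [ 0.503 -0.307  0.177] [ 0.5012 -0.3118  0.177 ]
handle (array([ 0.6231, -0.0652,  0.0358]), np.float64(0.0054296238674192854))
tip? cup [ 0.6488 -0.3175  0.098 ]
```

Request:
{"op": "servo_tool", "data": {"series": [{"turn":-0.0545,"dz":-0.04},{"turn":-0.0545,"dz":-0.04},{"turn":-0.0545,"dz":-0.04},{"turn":-0.0545,"dz":-0.04},{"turn":-0.0545,"dz":-0.04},{"turn":-0.0545,"dz":-0.04},{"turn":-0.0545,"dz":-0.04},{"turn":-0.0545,"dz":-0.04}], "claw": 1}}

```text
invalid input at $.series[0]: expected keys dx, dy, dz, turn
```

Request:
{"op": "servo_tool", "data": {"series": [{"dx":0,"dy":0,"turn":-0.0545,"dz":-0.04},{"dx":0,"dy":0,"turn":-0.0545,"dz":-0.04},{"dx":0,"dy":0,"turn":-0.0545,"dz":-0.04},{"dx":0,"dy":0,"turn":-0.0545,"dz":-0.04},{"dx":0,"dy":0,"turn":-0.0545,"dz":-0.04},{"dx":0,"dy":0,"turn":-0.0545,"dz":-0.04},{"dx":0,"dy":0,"turn":-0.0545,"dz":-0.04},{"dx":0,"dy":0,"turn":-0.0545,"dz":-0.04}], "claw": 1}}

```text
t: 1.1
tcp_pos: [0.2011, -0.6178, 0.3426]
orientation: [-3.141, -0.001, 1.69]
ft_force: [-0.3, 0.1, 0.4]
gripper_width: 0.997
finger_force: 0.0
```

Request:
{"op": "servo_tool", "data": {"series": [{"dx":0.05,"dy":0.036,"dz":0,"turn":0},{"dx":0.104,"dy":0.0741,"dz":0,"turn":0},{"dx":0.104,"dy":0.0741,"dz":0,"turn":0},{"dx":0.104,"dy":0.0741,"dz":0,"turn":0},{"dx":0.104,"dy":0.0741,"dz":0,"turn":0},{"dx":0.104,"dy":0.0741,"dz":0,"turn":0},{"dx":0.104,"dy":0.0741,"dz":0,"turn":0},{"dx":0.104,"dy":0.0741,"dz":0,"turn":0},{"dx":0.104,"dy":0.0741,"dz":0,"turn":0},{"dx":0.104,"dy":0.0741,"dz":0,"turn":0},{"dx":0.104,"dy":0.0741,"dz":0,"turn":0},{"dx":0.104,"dy":0.0741,"dz":0,"turn":0},{"dx":0.104,"dy":0.0741,"dz":0,"turn":0},{"dx":0.104,"dy":0.0741,"dz":0,"turn":0},{"dx":0.104,"dy":0.0741,"dz":0,"turn":0},{"dx":0,"dy":0,"dz":0.1,"turn":0},{"dx":0,"dy":0,"dz":0.1,"turn":0},{"dx":0,"dy":0,"dz":0.1,"turn":0},{"dx":0,"dy":0,"dz":0.1,"turn":0},{"dx":0,"dy":0,"dz":0.05,"turn":0}]}}

```text
t: 3.6
tcp_pos: [0.5582, 0.0288, 0.1603]
orientation: [-3.138, -0.0, 1.685]
ft_force: [-1.4, -0.5, 0.0]
gripper_width: 0.999
finger_force: 0.0
```

Request:
{"op": "servo_tool", "data": {"series": [{"dx":-0.043,"dy":-0.041,"dz":0,"turn":0},{"dx":0,"dy":0,"dz":0.06,"turn":0},{"dx":0,"dy":0,"dz":0.06,"turn":0},{"dx":0,"dy":0,"dz":0.03,"turn":0},{"dx":0,"dy":0,"dz":0,"turn":0}]}}

```text
t: 4.22
tcp_pos: [0.545, 0.0103, 0.1023]
orientation: [-3.141, -0.0, 1.685]
ft_force: [0.0, 0.3, -0.4]
gripper_width: 1.001
finger_force: 0.0
```

Run:
```python
from h import *
i=read_camera('side')[:,:,::-1][210:350,250:430]; j=read_camera('top')[:,:,::-1][225:345,240:360]
a=cv2.resize(i,(540,420),interpolation=cv2.INTER_CUBIC);b=cv2.resize(j,(260,260),interpolation=cv2.INTER_CUBIC)
o=np.zeros((420,800,3),np.uint8);o[:,:540]=a;o[:260,540:]=b;cv2.imwrite('pics/g1.png',o)
s=sense();print(s['tcp_pos'],s['ft_force'])
```

```text
[0.54580668 0.01043939 0.10333987] [0.11567612 0.0812059  0.46123877]
```

View pics/g1.png

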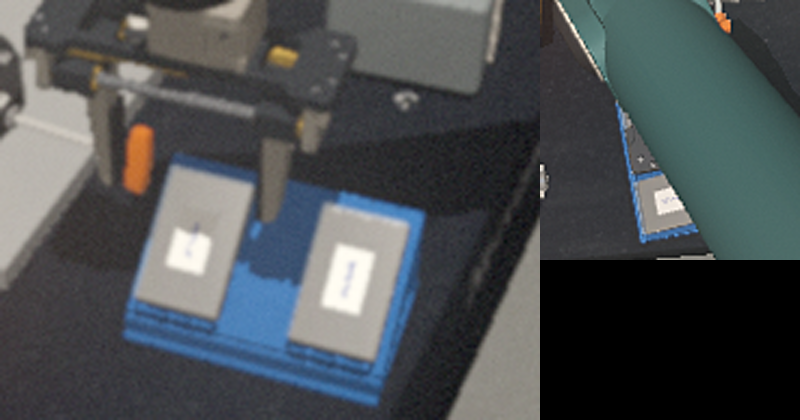

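The side crop shows the fingertips straddling the far case: left tip at (105,180) and right tip at (270,220) in the crop. The handle is clear of them.

Request:
{"op": "servo_tool", "data": {"series": [{"dx":0,"dy":0,"dz":0.04,"turn":0},{"dx":0,"dy":0,"dz":0.04,"turn":0},{"dx":0,"dy":0,"dz":0.03,"turn":0},{"dx":0,"dy":0,"dz":0.0175,"turn":0},{"dx":0,"dy":0,"dz":0,"turn":0}]}}

```text
t: 4.95
tcp_pos: [0.5448, 0.0103, 0.0512]
orientation: [-3.14, 0.0, 1.685]
ft_force: [-0.9, 0.3, 1.7]
gripper_width: 0.998
finger_force: 0.6
```

Request:
{"op": "servo_tool", "data": {"series": [{"dx":0,"dy":0,"dz":0,"turn":0},{"dx":0,"dy":0,"dz":0,"turn":0},{"dx":0,"dy":0,"dz":0,"turn":0},{"dx":0,"dy":0,"dz":0,"turn":0},{"dx":0,"dy":0,"dz":0,"turn":0},{"dx":0,"dy":0,"dz":0,"turn":0}], "claw": 0.5, "grip_force": 15}}

```text
t: 5.7
tcp_pos: [0.5444, 0.0102, 0.0514]
orientation: [-3.14, 0.0, 1.684]
ft_force: [-3.7, 0.5, 1.7]
gripper_width: 0.621
finger_force: 15.2
```

Request:
{"op": "servo_tool", "data": {"series": [{"dx":0,"dy":0,"dz":-0.01,"turn":0},{"dx":0,"dy":0,"dz":-0.03,"turn":0},{"dx":0,"dy":0,"dz":-0.08,"turn":0},{"dx":0,"dy":0,"dz":-0.1,"turn":0},{"dx":0,"dy":0,"dz":-0.1,"turn":0},{"dx":0,"dy":0,"dz":-0.1,"turn":0},{"dx":0,"dy":0,"dz":-0.1,"turn":0},{"dx":0,"dy":0,"dz":-0.08,"turn":0},{"dx":0,"dy":0,"dz":-0.02,"turn":0},{"dx":0,"dy":0,"dz":0,"turn":0},{"dx":0,"dy":0,"dz":0,"turn":0},{"dx":0,"dy":0,"dz":0,"turn":0}]}}

```text
t: 7.2
tcp_pos: [0.5446, 0.0101, 0.2983]
orientation: [-3.139, -0.001, 1.685]
ft_force: [0.1, 0.1, -3.6]
gripper_width: 0.622
finger_force: 15.0
```

Run:
```python
from h import *
i=read_camera('side')[:,:,::-1]; cv2.imwrite('pics/l1.png',i)
f=[sense()['ft_force'][2]]
for k in range(3): read_camera('top'); f.append(sense()['ft_force'][2])
s=sense();print(s['tcp_pos'],f,s['torque'],s['q'])
```

```text
[0.54502559 0.01024828 0.29911887] [np.float64(-4.006620580028432), np.float64(-4.281927633862444), np.float64(-3.795498024755289), np.float64(-4.2083248106362845)] [-0.07781732 -0.03783407  0.02507826] [ 0.54509791  0.31147646 -0.76562672  1.7236918   0.22952874  1.19959995
 -0.16677096]
```

View pics/l1.png

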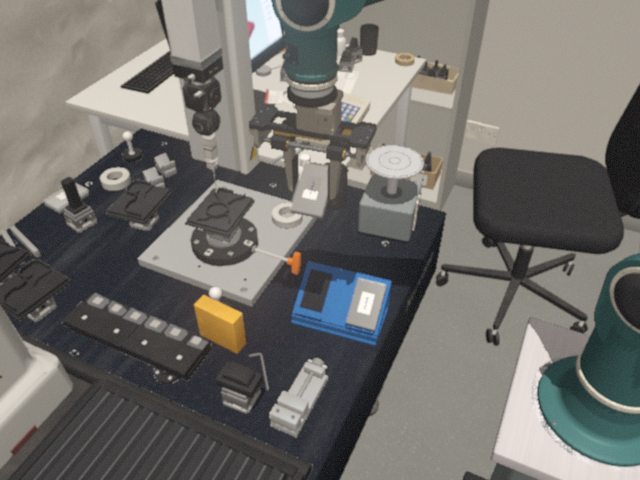

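The held case is intact, still tilted about 32° with its low end toward the camera, at (312,185). The rack and the other case are unmoved.

Request:
{"op": "servo_tool", "data": {"series": [{"dx":-0.04,"dy":-0.01,"dz":0,"turn":0},{"dx":-0.08,"dy":-0.0204,"dz":0,"turn":0},{"dx":-0.08,"dy":-0.0204,"dz":0,"turn":0},{"dx":-0.08,"dy":-0.0204,"dz":0,"turn":0},{"dx":-0.08,"dy":-0.0204,"dz":0,"turn":0},{"dx":-0.08,"dy":-0.0204,"dz":0,"turn":0},{"dx":-0.08,"dy":-0.0204,"dz":0,"turn":0},{"dx":-0.08,"dy":-0.0204,"dz":0,"turn":0},{"dx":-0.08,"dy":-0.0204,"dz":0,"turn":0},{"dx":-0.06,"dy":-0.0153,"dz":0,"turn":0},{"dx":-0.033,"dy":-0.0085,"dz":0,"turn":0},{"dx":0,"dy":0,"dz":0.06,"turn":0},{"dx":0,"dy":0,"dz":0.06,"turn":0},{"dx":0,"dy":0,"dz":0.05,"turn":0},{"dx":0,"dy":0,"dz":0.02,"turn":0},{"dx":0,"dy":0,"dz":0,"turn":0}], "grip_force": 12}}

```text
t: 9.4
tcp_pos: [0.5018, -0.3059, 0.2235]
orientation: [-3.141, -0.0, 1.685]
ft_force: [-0.0, -0.9, -4.3]
gripper_width: 0.615
finger_force: 12.0
```

Run:
```python
from h import *
i=read_camera('side')[:,:,::-1][60:240,320:470]; j=read_camera('top')[:,:,::-1][200:340,380:520]
o=np.zeros((600,800,3),np.uint8);o[:600,:500]=cv2.resize(i,(500,600),interpolation=cv2.INTER_CUBIC);o[:300,500:]=cv2.resize(j,(300,300),interpolation=cv2.INTER_CUBIC);cv2.imwrite('pics/p1.png',o)
s=sense();print(s['tcp_pos'],s['ft_force'],s['torque'],s['orientation'])
```

```text
[ 0.50246069 -0.30614457  0.2244821 ] [ 0.43484936 -0.34892228 -3.88829296] [-0.02434972 -0.0631804   0.0166634 ] [3.14045212e+00 8.58324202e-04 1.68452029e+00]
```

View pics/p1.png

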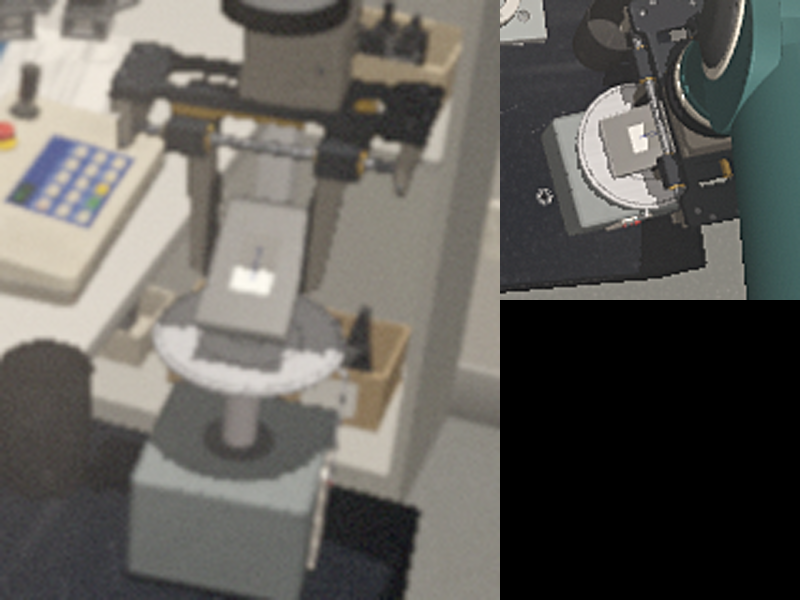

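The case hovers over the pan, still tilted, centred across it and a little toward the low side. Lowering slowly.

Request:
{"op": "servo_tool", "data": {"series": [{"dx":0,"dy":0,"dz":0.00375,"turn":0},{"dx":0,"dy":0,"dz":0.00375,"turn":0},{"dx":0,"dy":0,"dz":0.00375,"turn":0},{"dx":0,"dy":0,"dz":0.00375,"turn":0},{"dx":0,"dy":0,"dz":0.00375,"turn":0},{"dx":0,"dy":0,"dz":0.00375,"turn":0},{"dx":0,"dy":0,"dz":0.00375,"turn":0},{"dx":0,"dy":0,"dz":0.00375,"turn":0},{"dx":0,"dy":0,"dz":0.00375,"turn":0},{"dx":0,"dy":0,"dz":0.00375,"turn":0},{"dx":0,"dy":0,"dz":0.00375,"turn":0},{"dx":0,"dy":0,"dz":0.00375,"turn":0},{"dx":0,"dy":0,"dz":0.00375,"turn":0},{"dx":0,"dy":0,"dz":0.00375,"turn":0},{"dx":0,"dy":0,"dz":0.00375,"turn":0},{"dx":0,"dy":0,"dz":0.00375,"turn":0},{"dx":0,"dy":0,"dz":0.00375,"turn":0},{"dx":0,"dy":0,"dz":0.00375,"turn":0},{"dx":0,"dy":0,"dz":0.00375,"turn":0},{"dx":0,"dy":0,"dz":0.00375,"turn":0}]}}

```text
t: 12.0
tcp_pos: [0.502, -0.3061, 0.1936]
orientation: [3.142, 0.0, 1.684]
ft_force: [-0.1, -0.9, -1.9]
gripper_width: 0.619
finger_force: 12.0
```

Request:
{"op": "servo_tool", "data": {"series": [{"dx":0,"dy":0,"dz":0.00375,"turn":0},{"dx":0,"dy":0,"dz":0.00375,"turn":0},{"dx":0,"dy":0,"dz":0.00375,"turn":0},{"dx":0,"dy":0,"dz":0.00375,"turn":0},{"dx":0,"dy":0,"dz":0.00375,"turn":0},{"dx":0,"dy":0,"dz":0.00375,"turn":0},{"dx":0,"dy":0,"dz":0.00375,"turn":0}]}}

```text
t: 12.88
tcp_pos: [0.502, -0.3061, 0.1831]
orientation: [3.142, 0.0, 1.684]
ft_force: [-0.7, 0.0, -0.2]
gripper_width: 0.62
finger_force: 12.0
```

Run:
```python
from h import *
i=read_camera('side')[:,:,::-1][90:240,330:455]
cv2.imwrite('pics/p2.png',cv2.resize(i,(500,600),interpolation=cv2.INTER_CUBIC))
s=sense();print(s['tcp_pos'],s['ft_force'],s['torque'])
```

```text
[ 0.50192225 -0.30605884  0.18290267] [-1.05884797 -1.46995253 -0.32897402] [-0.22654544 -0.00575935  0.00169557]
```

View pics/p2.png

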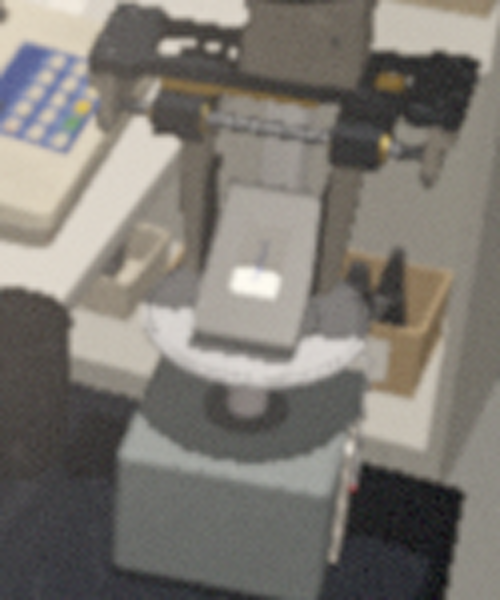

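The case is still tilted, and the pan carries almost all its weight at the low end. The pads are resisting the pivot, so I'll ease the grip in steps.

Request:
{"op": "servo_tool", "data": {"series": [{"dx":0,"dy":0,"dz":0,"turn":0},{"dx":0,"dy":0,"dz":0,"turn":0},{"dx":0,"dy":0,"dz":0,"turn":0},{"dx":0,"dy":0,"dz":0,"turn":0}], "grip_force": 10}}

```text
t: 13.42
tcp_pos: [0.5019, -0.3061, 0.1831]
orientation: [3.142, 0.0, 1.684]
ft_force: [-1.4, -2.3, -1.0]
gripper_width: 0.621
finger_force: 10.0
```

Request:
{"op": "servo_tool", "data": {"series": [{"dx":0,"dy":0,"dz":0,"turn":0},{"dx":0,"dy":0,"dz":0,"turn":0},{"dx":0,"dy":0,"dz":0,"turn":0},{"dx":0,"dy":0,"dz":0,"turn":0}], "grip_force": 8.5}}

```text
t: 13.92
tcp_pos: [0.5019, -0.3061, 0.1831]
orientation: [3.142, 0.0, 1.684]
ft_force: [-0.5, -1.8, -0.4]
gripper_width: 0.618
finger_force: 8.5
```

Request:
{"op": "servo_tool", "data": {"series": [{"dx":0,"dy":0,"dz":0,"turn":0},{"dx":0,"dy":0,"dz":0,"turn":0},{"dx":0,"dy":0,"dz":0,"turn":0},{"dx":0,"dy":0,"dz":0,"turn":0}], "grip_force": 7}}

```text
t: 14.42
tcp_pos: [0.5019, -0.3061, 0.1831]
orientation: [3.142, 0.0, 1.684]
ft_force: [-0.5, -2.8, -0.4]
gripper_width: 0.621
finger_force: 7.0
```

Request:
{"op": "servo_tool", "data": {"series": [{"dx":0,"dy":0,"dz":0,"turn":0},{"dx":0,"dy":0,"dz":0,"turn":0},{"dx":0,"dy":0,"dz":0,"turn":0},{"dx":0,"dy":0,"dz":0,"turn":0}], "grip_force": 6}}

```text
t: 14.92
tcp_pos: [0.5019, -0.306, 0.1831]
orientation: [-3.142, 0.0, 1.684]
ft_force: [-0.5, -2.6, -0.6]
gripper_width: 0.623
finger_force: 6.0
```

Request:
{"op": "servo_tool", "data": {"series": [{"dx":0,"dy":0,"dz":0,"turn":0},{"dx":0,"dy":0,"dz":0,"turn":0},{"dx":0,"dy":0,"dz":0,"turn":0},{"dx":0,"dy":0,"dz":0,"turn":0}], "grip_force": 5}}

```text
t: 15.42
tcp_pos: [0.5019, -0.3059, 0.1831]
orientation: [3.142, 0.0, 1.684]
ft_force: [-1.2, -2.6, -0.4]
gripper_width: 0.616
finger_force: 5.0
```

Run:
```python
from h import *
for k in range(3):
    i=read_camera('side')[:,:,::-1]; s=sense();print(s['ft_force'],s['torque'])
cv2.imwrite('pics/s_a.png',i)
# compare label row / case outline vs earlier crop
hsv=cv2.cvtColor(i,cv2.COLOR_BGR2HSV)[100:190,370:410]
w=cv2.inRange(hsv,(0,0,215),(180,40,255)); 
for k in cv2.findContours(w,0,1)[0]:
    if cv2.contourArea(k)>15: print(cv2.boundingRect(k),cv2.contourArea(k))
```

```text
[-0.43870364 -2.25863407 -1.35822703] [-0.58012127 -0.01163625 -0.0326439 ]
[-0.10648877 -1.91774195 -0.79351434] [-0.49789436 -0.04842544  0.03011728]
[ 0.41705957 -2.53871608 -0.67709321] [-0.53442124 -0.0625673   0.0348035 ]
(34, 75, 6, 7) 15.5
(18, 57, 12, 7) 54.5
```

Request:
{"op": "servo_tool", "data": {"series": [{"dx":0.004,"dy":0,"dz":0,"turn":0},{"dx":0.005,"dy":0,"dz":0,"turn":0},{"dx":0.005,"dy":0,"dz":0,"turn":0},{"dx":0.005,"dy":0,"dz":0,"turn":0},{"dx":0.005,"dy":0,"dz":0,"turn":0},{"dx":0.004,"dy":0,"dz":0,"turn":0},{"dx":0,"dy":0,"dz":0,"turn":0}]}}

```text
t: 16.45
tcp_pos: [0.5007, -0.2946, 0.1831]
orientation: [-3.142, -0.0, 1.685]
ft_force: [-0.2, -2.3, -1.6]
gripper_width: 0.622
finger_force: 5.0
```

Request:
{"op": "servo_tool", "data": {"series": [{"dx":-0.004,"dy":0,"dz":0,"turn":0},{"dx":-0.004,"dy":0,"dz":0.004,"turn":0},{"dx":-0.004,"dy":0,"dz":0.004,"turn":0},{"dx":-0.004,"dy":0,"dz":0.004,"turn":0},{"dx":-0.003,"dy":0,"dz":0.004,"turn":0},{"dx":-0.003,"dy":0,"dz":0.004,"turn":0},{"dx":0,"dy":0,"dz":0,"turn":0}]}}

```text
t: 17.32
tcp_pos: [0.5015, -0.3032, 0.1748]
orientation: [-3.141, -0.001, 1.685]
ft_force: [0.1, 0.9, -3.2]
gripper_width: 0.621
finger_force: 5.0
```

Run:
```python
from h import *
i=read_camera('side')[:,:,::-1]; s=sense();print(s['tcp_pos'],s['ft_force'],s['torque'])
cv2.imwrite('pics/p3.png',cv2.resize(i[90:240,330:455],(500,600),interpolation=cv2.INTER_CUBIC))
```

```text
[ 0.50153049 -0.3032502   0.17492881] [ 0.65477979  1.01319687 -2.64019544] [ 0.14777228 -0.0291333   0.04295111]
```

View pics/p3.png

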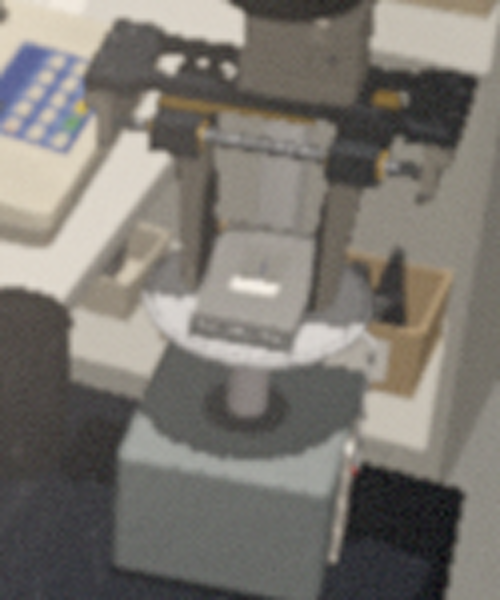

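The case now lies flat on the pan, lid centred at about (255,285) in the crop. The pan carries roughly a third of its weight, so I'll lower gently until it carries all of it.

Request:
{"op": "servo_tool", "data": {"series": [{"dx":0,"dy":0,"dz":0.003,"turn":0},{"dx":0,"dy":0,"dz":0.003,"turn":0},{"dx":0,"dy":0,"dz":0.003,"turn":0},{"dx":0,"dy":0,"dz":0.003,"turn":0},{"dx":0,"dy":0,"dz":0.003,"turn":0},{"dx":0,"dy":0,"dz":0.003,"turn":0},{"dx":0,"dy":0,"dz":0.003,"turn":0},{"dx":0,"dy":0,"dz":0.003,"turn":0},{"dx":0,"dy":0,"dz":0.003,"turn":0},{"dx":0,"dy":0,"dz":0.003,"turn":0},{"dx":0,"dy":0,"dz":0.003,"turn":0},{"dx":0,"dy":0,"dz":0,"turn":0},{"dx":0,"dy":0,"dz":0,"turn":0}]}}

```text
t: 19.0
tcp_pos: [0.5016, -0.3035, 0.1619]
orientation: [-3.142, -0.0, 1.685]
ft_force: [-1.6, 2.6, -0.8]
gripper_width: 0.618
finger_force: 5.0
```

Run:
```python
from h import *
f=[]
for k in range(4): read_camera('side'); s=sense(); f.append(np.r_[s['ft_force'],s['torque']])
print(s['tcp_pos'],np.mean(f,0).round(3))
```

```text
[ 0.50168596 -0.30358508  0.16193348] [-0.904  2.123 -0.388  0.477  0.203 -0.056]
```

Request:
{"op": "servo_tool", "data": {"series": [{"dx":0.0005,"dy":0,"dz":0.001,"turn":0},{"dx":0.0005,"dy":0,"dz":0.001,"turn":0},{"dx":0.0005,"dy":0,"dz":0.001,"turn":0},{"dx":0,"dy":0,"dz":0,"turn":0}], "grip_force": 4}}

```text
t: 19.7
tcp_pos: [0.5017, -0.3036, 0.1608]
orientation: [3.141, 0.001, 1.684]
ft_force: [-0.4, 0.2, -0.7]
gripper_width: 0.617
finger_force: 4.0
```

Run:
```python
from h import *
f=[]
for k in range(5): read_camera('side'); s=sense(); f.append(np.r_[s['ft_force'],s['torque']])
print(s['tcp_pos'],np.mean(f,0).round(3))
```

```text
[ 0.50167507 -0.3035675   0.1608102 ] [-0.402 -1.069  0.006 -0.237  0.026  0.028]
```

Request:
{"op": "servo_tool", "data": {"series": [{"dx":-0.0005,"dy":0,"dz":0,"turn":0},{"dx":0,"dy":0,"dz":0,"turn":0}], "grip_force": 3}}

```text
t: 20.2
tcp_pos: [0.5017, -0.3035, 0.1607]
orientation: [3.141, 0.001, 1.684]
ft_force: [-0.1, -0.6, -0.1]
gripper_width: 0.621
finger_force: 3.0
```

Request:
{"op": "servo_tool", "data": {"series": [{"dx":0,"dy":0,"dz":0,"turn":0},{"dx":0,"dy":0,"dz":0,"turn":0},{"dx":0,"dy":0,"dz":0,"turn":0}], "claw": 0.7}}

```text
t: 20.58
tcp_pos: [0.5017, -0.3029, 0.1607]
orientation: [3.142, -0.0, 1.685]
ft_force: [0.2, 0.0, -0.2]
gripper_width: 0.702
finger_force: 0.0
```

Request:
{"op": "servo_tool", "data": {"series": [{"dx":0,"dy":0,"dz":0,"turn":0},{"dx":0,"dy":0,"dz":0,"turn":0},{"dx":0,"dy":0,"dz":0,"turn":0},{"dx":0,"dy":0,"dz":-0.03,"turn":0},{"dx":0,"dy":0,"dz":-0.1,"turn":0},{"dx":0,"dy":0,"dz":-0.13,"turn":0},{"dx":0,"dy":0,"dz":-0.08,"turn":0}], "claw": 1}}

```text
t: 21.45
tcp_pos: [0.5025, -0.3032, 0.3003]
orientation: [3.139, 0.002, 1.685]
ft_force: [0.1, -0.1, -0.4]
gripper_width: 0.998
finger_force: 0.0
```

Request:
{"op": "servo_tool", "data": {"series": [{"dx":0.04,"dy":-0.0034,"dz":0,"turn":0},{"dx":0.08,"dy":-0.0069,"dz":0,"turn":0},{"dx":0.08,"dy":-0.0069,"dz":0,"turn":0},{"dx":0.08,"dy":-0.0069,"dz":0,"turn":0},{"dx":0.08,"dy":-0.0069,"dz":0,"turn":0},{"dx":0.08,"dy":-0.0069,"dz":0,"turn":0},{"dx":0.08,"dy":-0.0069,"dz":0,"turn":0},{"dx":0.08,"dy":-0.0069,"dz":0,"turn":0},{"dx":0.08,"dy":-0.0069,"dz":0,"turn":0},{"dx":0.06,"dy":-0.005,"dz":0,"turn":0},{"dx":0.027,"dy":-0.0022,"dz":0,"turn":0},{"dx":0,"dy":0,"dz":0.1,"turn":0},{"dx":0,"dy":0,"dz":0.12,"turn":0},{"dx":0,"dy":0,"dz":0.12,"turn":0},{"dx":0,"dy":0,"dz":0.1,"turn":0},{"dx":0,"dy":0,"dz":0.05,"turn":0},{"dx":0,"dy":0,"dz":0,"turn":0}]}}

```text
t: 23.58
tcp_pos: [0.439, -0.0014, 0.0991]
orientation: [-3.137, -0.001, 1.685]
ft_force: [-0.7, 0.5, 1.1]
gripper_width: 1.001
finger_force: 0.0
```

Run:
```python
from h import *
np.set_printoptions(precision=4,suppress=True)
s=sense(); print(s['tcp_pos'],s['orientation'],s['ft_force'])
T=read_camera('top')[:,:,::-1];S=read_camera('side')[:,:,::-1]
cv2.imwrite('pics/t2.png',T);cv2.imwrite('pics/s2.png',S)
zl=.177-.0245+.018
for n,im,(x0,y0,x1,y1) in(('top',T,(405,230,490,310)),('side',S,(355,140,440,200))):
    hsv=cv2.cvtColor(im,cv2.COLOR_BGR2HSV); g=np.zeros(im.shape[:2],np.uint8)
    sub=hsv[y0:y1,x0:x1]
    m=cv2.inRange(sub,(0,0,85),(180,60,168)); g[y0:y1,x0:x1]=cv2.morphologyEx(m,cv2.MORPH_OPEN,np.ones((3,3)))
    for k in sorted(cv2.findContours(g,0,1)[0],key=cv2.contourArea)[-3:]:
        r=cv2.minAreaRect(k); print(n,'grey',cv2.contourArea(k),r,onz(n,r[0],zl))
    w=np.zeros_like(g); w[y0:y1,x0:x1]=cv2.inRange(sub,(0,0,205),(180,60,255))
    for k in sorted(cv2.findContours(w,0,1)[0],key=cv2.contourArea)[-3:]:
        r=cv2.minAreaRect(k); print(n,'white',cv2.contourArea(k),r,onz(n,r[0],zl))
```

```text
[ 0.439  -0.0014  0.0991] [-3.1374 -0.0012  1.6846] [-0.7303  0.4828  1.0653]
top grey 332.0 ((443.5, 265.5), (23.0, 43.0), 90.0) [ 0.5086 -0.3032  0.1705]
top grey 344.0 ((421.1500244140625, 278.4500427246094), (54.70740509033203, 25.298221588134766), 71.56504821777344) [ 0.4857 -0.2534  0.1705]
top grey 1548.5 ((475.5, 269.5), (79.0, 27.0), 90.0) [ 0.4944 -0.368   0.1705]
top white 5.0 ((440.4729309082031, 254.8378448486328), (1.479590892791748, 7.233555316925049), 80.53767395019531) [ 0.5316 -0.3003  0.1705]
top white 204.5 ((443.55853271484375, 268.273193359375), (11.943158149719238, 19.695737838745117), 77.90524291992188) [ 0.5028 -0.3025  0.1705]
top white 979.0 ((442.7500305175781, 269.75), (58.689857482910156, 55.154327392578125), 45.0) [ 0.4998 -0.3004  0.1705]
side grey 254.5 ((428.0, 148.0), (16.0, 22.0), 90.0) [ 0.4538 -0.3975  0.1705]
side grey 263.0 ((410.0, 190.5), (17.0, 24.0), 90.0) [ 0.4399 -0.2309  0.1705]
side grey 355.0 ((380.8414611816406, 168.9268341064453), (54.66360092163086, 24.184505462646484), 6.340191841125488) [ 0.5205 -0.2771  0.1705]
side white 177.5 ((412.4654846191406, 174.586181640625), (12.070196151733398, 25.62595558166504), 21.801406860351562) [ 0.4529 -0.2859  0.1705]
```

Request:
{"op": "servo_tool", "data": {"series": [{"dx":-0.001,"dy":0.006,"dz":0.02,"turn":0},{"dx":0,"dy":0,"dz":0.04,"turn":0},{"dx":0,"dy":0,"dz":0.04,"turn":0},{"dx":0,"dy":0,"dz":0.018,"turn":0},{"dx":0,"dy":0,"dz":0,"turn":0}]}}

```text
t: 24.3
tcp_pos: [0.4426, -0.0012, 0.0527]
orientation: [-3.14, -0.0, 1.685]
ft_force: [0.0, 0.7, 0.7]
gripper_width: 1.0
finger_force: 0.0
```

Request:
{"op": "servo_tool", "data": {"series": [{"dx":0,"dy":0,"dz":0,"turn":0},{"dx":0,"dy":0,"dz":0,"turn":0},{"dx":0,"dy":0,"dz":0,"turn":0},{"dx":0,"dy":0,"dz":0,"turn":0},{"dx":0,"dy":0,"dz":0,"turn":0},{"dx":0,"dy":0,"dz":0,"turn":0}], "claw": 0.5, "grip_force": 15}}

```text
t: 25.05
tcp_pos: [0.4418, -0.0016, 0.0534]
orientation: [-3.139, 0.0, 1.684]
ft_force: [-4.9, 0.6, 6.0]
gripper_width: 0.618
finger_force: 15.0
```

Request:
{"op": "servo_tool", "data": {"series": [{"dx":0,"dy":0,"dz":-0.01,"turn":0},{"dx":0,"dy":0,"dz":-0.03,"turn":0},{"dx":0,"dy":0,"dz":-0.08,"turn":0},{"dx":0,"dy":0,"dz":-0.1,"turn":0},{"dx":0,"dy":0,"dz":-0.1,"turn":0},{"dx":0,"dy":0,"dz":-0.1,"turn":0},{"dx":0,"dy":0,"dz":-0.1,"turn":0},{"dx":0,"dy":0,"dz":-0.08,"turn":0},{"dx":0,"dy":0,"dz":-0.02,"turn":0},{"dx":0,"dy":0,"dz":0,"turn":0},{"dx":0,"dy":0,"dz":0,"turn":0}]}}

```text
t: 26.42
tcp_pos: [0.4422, -0.0015, 0.3001]
orientation: [-3.139, -0.001, 1.685]
ft_force: [-0.1, 0.4, -2.6]
gripper_width: 0.616
finger_force: 15.0
```

Run:
```python
from h import *
f=[]
for k in range(5): i=read_camera('side'); s=sense(); f.append(np.r_[s['ft_force'],s['torque']])
print(s['t'],s['tcp_pos'],s['orientation'],np.mean(f,0).round(3))
```

```text
26.675 [ 0.44281806 -0.00135116  0.30086376] [-3.14045946e+00 -6.94968784e-04  1.68476899e+00] [-0.248 -0.545 -3.016 -0.045 -0.101  0.023]
```

Request:
{"op": "servo_tool", "data": {"series": [{"dx":-0.04,"dy":0.003,"dz":0,"turn":0},{"dx":-0.08,"dy":0.0065,"dz":0,"turn":0},{"dx":-0.08,"dy":0.0065,"dz":0,"turn":0},{"dx":-0.08,"dy":0.0065,"dz":0,"turn":0},{"dx":-0.08,"dy":0.0065,"dz":0,"turn":0},{"dx":-0.08,"dy":0.0065,"dz":0,"turn":0},{"dx":-0.08,"dy":0.0065,"dz":0,"turn":0},{"dx":-0.08,"dy":0.0065,"dz":0,"turn":0},{"dx":-0.08,"dy":0.0065,"dz":0,"turn":0},{"dx":-0.05,"dy":0.004,"dz":0,"turn":0},{"dx":-0.018,"dy":0.002,"dz":0,"turn":0},{"dx":0,"dy":0,"dz":0.06,"turn":0},{"dx":0,"dy":0,"dz":0.07,"turn":0},{"dx":0,"dy":0,"dz":0.05,"turn":0},{"dx":0,"dy":0,"dz":0.025,"turn":0},{"dx":0,"dy":0,"dz":0,"turn":0}], "grip_force": 8}}

```text
t: 28.68
tcp_pos: [0.5012, -0.2954, 0.2193]
orientation: [-3.141, -0.001, 1.685]
ft_force: [-0.9, 0.1, -3.5]
gripper_width: 0.619
finger_force: 8.0
```

Run:
```python
from h import *
f=[]
for k in range(3): i=read_camera('side'); s=sense(); f.append(np.r_[s['ft_force'],s['torque']])
print(s['t'],s['tcp_pos'],s['orientation'],np.mean(f,0).round(3))
```

```text
28.825 [ 0.50188656 -0.29599075  0.2204988 ] [3.14030670e+00 1.01145647e-03 1.68475513e+00] [ 2.000e-03  2.520e-01 -3.381e+00 -3.900e-02 -8.200e-02  0.000e+00]
```

Request:
{"op": "servo_tool", "data": {"series": [{"dx":0,"dy":0,"dz":0.00375,"turn":0},{"dx":0,"dy":0,"dz":0.00375,"turn":0},{"dx":0,"dy":0,"dz":0.00375,"turn":0},{"dx":0,"dy":0,"dz":0.00375,"turn":0},{"dx":0,"dy":0,"dz":0.00375,"turn":0},{"dx":0,"dy":0,"dz":0.00375,"turn":0},{"dx":0,"dy":0,"dz":0.00375,"turn":0},{"dx":0,"dy":0,"dz":0.00375,"turn":0},{"dx":0,"dy":0,"dz":0.00375,"turn":0},{"dx":0,"dy":0,"dz":0.00375,"turn":0},{"dx":0,"dy":0,"dz":0.00375,"turn":0},{"dx":0,"dy":0,"dz":0.00375,"turn":0},{"dx":0,"dy":0,"dz":0.00375,"turn":0},{"dx":0,"dy":0,"dz":0.00375,"turn":0},{"dx":0,"dy":0,"dz":0.00375,"turn":0},{"dx":0,"dy":0,"dz":0.00375,"turn":0}], "grip_force": 5}}

```text
t: 30.82
tcp_pos: [0.5013, -0.296, 0.1955]
orientation: [3.142, 0.0, 1.684]
ft_force: [-0.2, -0.5, -2.3]
gripper_width: 0.617
finger_force: 5.0
```

Run:
```python
from h import *
f=[]
for k in range(3): i=read_camera('side'); s=sense(); f.append(np.r_[s['ft_force'],s['torque']])
print(s['t'],s['tcp_pos'],s['orientation'],np.mean(f,0).round(3))
```

```text
30.975 [ 0.50130533 -0.29602022  0.19547442] [3.14154241e+00 1.06072687e-04 1.68447622e+00] [-0.325  0.03  -1.576 -0.1   -0.12  -0.031]
```

Request:
{"op": "servo_tool", "data": {"series": [{"dx":-0.004,"dy":0,"dz":0.002,"turn":0},{"dx":-0.004,"dy":0,"dz":0.004,"turn":0},{"dx":-0.004,"dy":0,"dz":0.004,"turn":0},{"dx":-0.004,"dy":0,"dz":0.004,"turn":0},{"dx":-0.004,"dy":0,"dz":0.004,"turn":0},{"dx":-0.004,"dy":0,"dz":0.004,"turn":0},{"dx":-0.004,"dy":0,"dz":0.004,"turn":0},{"dx":0,"dy":0,"dz":0,"turn":0}]}}

```text
t: 31.98
tcp_pos: [0.5025, -0.3074, 0.1849]
orientation: [-3.142, 0.0, 1.684]
ft_force: [-0.3, 0.9, -1.6]
gripper_width: 0.619
finger_force: 5.0
```

Run:
```python
from h import *
f=[]
for k in range(3): i=read_camera('side'); s=sense(); f.append(np.r_[s['ft_force'],s['torque']])
cv2.imwrite('pics/s3.png',i[:,:,::-1])
print(s['t'],s['tcp_pos'],s['orientation'],np.mean(f,0).round(3))
```

```text
32.125 [ 0.50248556 -0.30736272  0.18512715] [-3.14153536e+00  4.14338435e-04  1.68433874e+00] [-0.066 -0.182 -2.241 -0.058 -0.075  0.01 ]
```

Request:
{"op": "servo_tool", "data": {"series": [{"dx":-0.002,"dy":0,"dz":0.004,"turn":0},{"dx":-0.002,"dy":0,"dz":0.004,"turn":0},{"dx":-0.002,"dy":0,"dz":0.004,"turn":0},{"dx":-0.0015,"dy":0,"dz":0.004,"turn":0},{"dx":-0.0015,"dy":0,"dz":0.004,"turn":0},{"dx":-0.0015,"dy":0,"dz":0.004,"turn":0},{"dx":0,"dy":0,"dz":0.003,"turn":0},{"dx":0,"dy":0,"dz":0,"turn":0}]}}

```text
t: 33.12
tcp_pos: [0.503, -0.3115, 0.1743]
orientation: [3.142, 0.0, 1.684]
ft_force: [-0.6, 0.0, -1.8]
gripper_width: 0.618
finger_force: 5.0
```

Run:
```python
from h import *
f=[]
for k in range(3): i=read_camera('side'); s=sense(); f.append(np.r_[s['ft_force'],s['torque']])
print(s['t'],s['tcp_pos'],s['orientation'],np.mean(f,0).round(3))
i=np.ascontiguousarray(i[:,:,::-1]);o=np.zeros((480,800,3),np.uint8)
o[:,:400]=cv2.resize(i[90:240,330:455],(400,480),interpolation=cv2.INTER_CUBIC);o[:,400:]=cv2.resize(cv2.imread('pics/s2.png')[90:240,330:455],(400,480),interpolation=cv2.INTER_CUBIC)
cv2.imwrite('pics/p4.png',o)
```

```text
33.275 [ 0.50302263 -0.31145878  0.17436284] [3.14154473e+00 3.70066434e-04 1.68441761e+00] [-0.532 -0.891 -1.657 -0.223 -0.04   0.039]
```

View pics/p4.png

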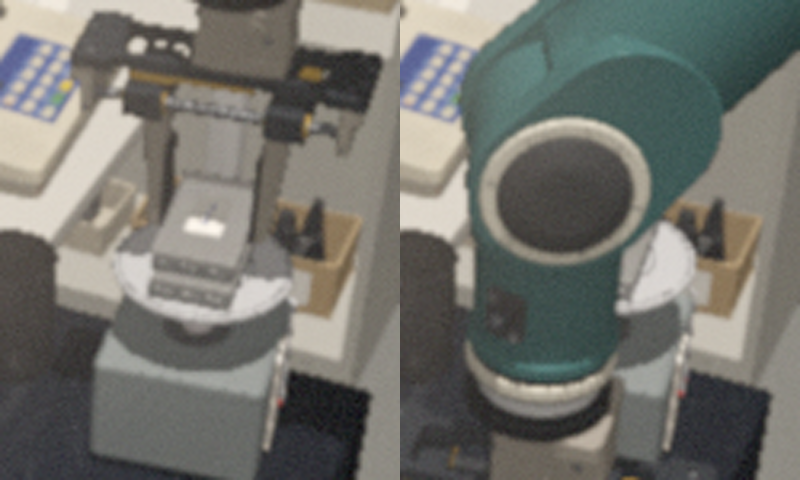

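The left crop shows the upper case almost flat on the lower one, set back toward -y by several mm. I'll finish levelling it, then lift slightly and re-centre.

Request:
{"op": "servo_tool", "data": {"series": [{"dx":0,"dy":0,"dz":0.003,"turn":0},{"dx":0,"dy":0,"dz":0.003,"turn":0},{"dx":0,"dy":0,"dz":0.003,"turn":0},{"dx":0,"dy":0,"dz":0.003,"turn":0},{"dx":0,"dy":0,"dz":0.003,"turn":0},{"dx":0,"dy":0,"dz":0.003,"turn":0},{"dx":0,"dy":0,"dz":0,"turn":0}]}}

```text
t: 34.15
tcp_pos: [0.5031, -0.3112, 0.167]
orientation: [3.142, -0.0, 1.684]
ft_force: [0.9, -0.2, -2.0]
gripper_width: 0.62
finger_force: 5.0
```

```bash
cat > lab.py <<'E'
from h import *
np.set_printoptions(precision=4,suppress=True)
f=[]
for k in range(3): S=read_camera('side'); s=sense(); f.append(np.r_[s['ft_force'],s['torque']])
T=read_camera('top'); F=np.mean(f,0); tz=s['tcp_pos'][2]
print(s['t'],s['tcp_pos'],F.round(2))
for n,im,(x0,y0,x1,y1) in(('top',T,(420,245,470,295)),('side',S,(370,130,415,185))):
    hsv=cv2.cvtColor(np.ascontiguousarray(im[:,:,::-1]),cv2.COLOR_BGR2HSV); w=np.zeros(im.shape[:2],np.uint8)
    w[y0:y1,x0:x1]=cv2.inRange(hsv[y0:y1,x0:x1],(0,0,205),(180,50,255))
    for k in sorted(cv2.findContours(w,0,1)[0],key=cv2.contourArea)[-3:]:
        r=cv2.minAreaRect(k)
        if 40<cv2.contourArea(k)<400: print(n,cv2.contourArea(k),np.round(r[0],1),np.round(r[1],1),round(r[2],1),onz(n,r[0],tz+.009))
E
python3 lab.py
```

```text
34.3 [ 0.5031 -0.3112  0.1671] [ 0.11 -0.95 -1.75 -0.14 -0.1  -0.01]
top 58.0 [440.  268.1] [11.9  6.3] 76.0 [ 0.5028 -0.2938  0.1761]
top 117.0 [426.6 251.7] [12.2 17.3] 74.1 [ 0.5396 -0.2711  0.1761]
top 127.0 [432.4 289.2] [32.5 12.4] 23.5 [ 0.4609 -0.272   0.1761]
side 41.0 [409.  181.5] [ 5. 10.] 90.0 [ 0.4497 -0.2519  0.1761]
```

Run:
```python
from h import *
f=[]
for k in range(6): S=read_camera('side'); f.append(sense()['ft_force'])
S=S[:,:,::-1]; cv2.imwrite('pics/s4.png',S); print(np.mean(f,0),np.std(f,0))
p=cv2.imread('pics/p4.png')[:,:400]; p=cv2.resize(p,(125,150),interpolation=cv2.INTER_AREA)
a=cv2.cvtColor(p,cv2.COLOR_BGR2GRAY).astype(int); b=cv2.cvtColor(np.ascontiguousarray(S[90:240,330:455]),cv2.COLOR_BGR2GRAY).astype(int)
for n,g in(('p4',a),('now',b)):
    print(n,'col391',g[55:112,60:63].mean(1).round().astype(int).tolist())
    print('  col left of case',g[70:112,40:43].mean(1).round().astype(int).tolist())
```

```text
[ 0.33977777 -0.95977963 -1.57611293] [0.66966493 0.38301127 0.33508908]
p4 col391 [127, 143, 154, 159, 157, 157, 156, 157, 157, 156, 154, 153, 173, 214, 237, 245, 241, 218, 185, 166, 163, 164, 165, 165, 165, 162, 144, 126, 119, 113, 110, 126, 151, 160, 150, 133, 123, 123, 119, 128, 167, 199, 205, 199, 185, 158, 138, 131, 117, 91, 72, 68, 71, 81, 91, 93, 92]
  col left of case [136, 136, 137, 130, 124, 125, 127, 126, 136, 163, 198, 212, 212, 212, 212, 212, 212, 211, 202, 192, 188, 186, 172, 142, 112, 99, 97, 98, 96, 97, 97, 97, 96, 95, 95, 97, 96, 94, 95, 102, 125, 151]
now col391 [145, 148, 131, 120, 121, 131, 146, 155, 154, 151, 152, 153, 151, 151, 150, 175, 226, 241, 239, 216, 180, 163, 161, 162, 162, 164, 163, 146, 135, 145, 141, 121, 117, 138, 156, 153, 135, 127, 135, 127, 116, 144, 196, 209, 200, 191, 165, 138, 119, 93, 70, 69, 72, 82, 90, 92, 94]
  col left of case [137, 140, 136, 135, 131, 126, 125, 127, 126, 126, 146, 191, 208, 213, 213, 212, 213, 211, 210, 206, 199, 192, 186, 174, 146, 117, 99, 95, 95, 96, 96, 96, 94, 96, 95, 95, 94, 94, 92, 102, 121, 148]
```

Request:
{"op": "servo_tool", "data": {"series": [{"dx":0,"dy":0,"dz":0.0025,"turn":0},{"dx":0,"dy":0,"dz":0.0025,"turn":0},{"dx":0,"dy":0,"dz":0.0025,"turn":0},{"dx":0,"dy":0,"dz":0.0025,"turn":0},{"dx":0,"dy":0,"dz":0.0025,"turn":0},{"dx":0,"dy":0,"dz":0,"turn":0}]}}

```text
t: 35.4
tcp_pos: [0.503, -0.3112, 0.1621]
orientation: [3.142, -0.0, 1.684]
ft_force: [0.0, -0.4, -0.1]
gripper_width: 0.621
finger_force: 5.0
```

```bash
cat > prof.py <<'E'
from h import *
f=[]
for k in range(6): S=read_camera('side'); s=sense(); f.append(np.r_[s['ft_force'],s['torque']])
S=np.ascontiguousarray(S[:,:,::-1]); cv2.imwrite('pics/s5.png',S); print(s['t'],s['tcp_pos'],np.mean(f,0).round(2))
b=cv2.cvtColor(S[90:240,330:455],cv2.COLOR_BGR2GRAY).astype(int)
print('col391',b[55:112,60:63].mean(1).round().astype(int).tolist())
print('left',b[70:112,40:43].mean(1).round().astype(int).tolist())
E
python3 prof.py
```

```text
35.7 [ 0.5030474  -0.31120541  0.16211676] [ 0.6  -0.34 -0.38  0.04 -0.16 -0.02]
col391 [145, 151, 139, 124, 115, 114, 120, 133, 148, 153, 152, 152, 151, 152, 152, 150, 151, 176, 221, 239, 238, 216, 181, 163, 163, 160, 163, 165, 163, 146, 128, 118, 118, 116, 120, 140, 157, 152, 134, 123, 128, 124, 121, 160, 200, 209, 198, 184, 153, 104, 74, 68, 71, 82, 89, 93, 94]
left [137, 141, 144, 141, 141, 132, 121, 118, 122, 124, 126, 132, 161, 197, 211, 212, 213, 212, 212, 212, 210, 207, 199, 194, 186, 174, 148, 118, 100, 96, 93, 97, 97, 94, 97, 93, 95, 97, 95, 102, 119, 150]
```

```bash
cat > pr.py <<'E'
from h import *
c=camera_info('side');Rc=R.from_euler('xyz',c['rotation']).as_matrix();P=np.array(c['position'])
def pj(x):
    q=Rc.T@(np.array(x)-P); return np.array([c['fx']*q[0]/q[2]+c['cx'],c['fy']*q[1]/q[2]+c['cy']])
def edge(cy,z,col,s=1):  # row where short edge (s=1 front) crosses image column
    L=np.array([-.114,.9935]);W=np.array([.9935,.114]);o=np.array([.5025,0])+[0,cy]+s*.0455*L
    a,b=pj([*(o-.0285*W),z]),pj([*(o+.0285*W),z]); return a[1]+(col-a[0])*(b[1]-a[1])/(b[0]-a[0])
E
python3 - <<'E'
from pr import *
S=cv2.imread('pics/s5.png'); g=cv2.cvtColor(S,cv2.COLOR_BGR2GRAY)
for col in (380,385,391,397): print(col,g[142:202,col-1:col+2].mean(1).round().astype(int).tolist())
zp=.177-.0412
print('pan front row @371',[round(pj([.502+.062*np.sin(t),-.308+.062*np.cos(t),zp])[0]) for t in (0,.2,.4)],[pj([.502+.062*np.sin(t),-.308+.062*np.cos(t),zp])[1].round(1) for t in (0,.2,.4)])
for cy in(-.3025,-.3075,-.3125):
    print(cy,'lowbot',edge(cy,zp,391).round(1),'lowtop',edge(cy,zp+.018,391).round(1),'uptop',edge(cy,zp+.036,391).round(1),'upback',edge(cy,zp+.036,391,-1).round(1))
E
```

```text
380 [96, 94, 93, 90, 88, 89, 86, 85, 86, 82, 80, 79, 81, 77, 77, 75, 76, 80, 85, 93, 106, 112, 124, 143, 157, 162, 162, 162, 162, 159, 143, 129, 130, 129, 118, 120, 143, 156, 148, 130, 122, 121, 119, 129, 171, 199, 201, 196, 176, 137, 102, 85, 89, 93, 94, 94, 92, 92, 93, 92]
385 [127, 124, 124, 127, 117, 113, 108, 97, 90, 96, 107, 111, 124, 133, 141, 149, 155, 157, 158, 158, 158, 160, 162, 162, 160, 160, 161, 161, 161, 162, 159, 143, 133, 143, 138, 120, 121, 145, 159, 148, 132, 132, 133, 122, 128, 167, 201, 204, 197, 190, 159, 108, 77, 70, 75, 84, 91, 93, 93, 91]
391 [142, 141, 140, 145, 151, 139, 124, 115, 114, 120, 133, 148, 153, 152, 152, 151, 152, 152, 150, 151, 176, 221, 239, 238, 216, 181, 163, 163, 160, 163, 165, 163, 146, 128, 118, 118, 116, 120, 140, 157, 152, 134, 123, 128, 124, 121, 160, 200, 209, 198, 184, 153, 104, 74, 68, 71, 82, 89, 93, 94]
397 [148, 147, 145, 145, 147, 146, 146, 142, 129, 121, 121, 131, 148, 155, 154, 152, 147, 146, 148, 148, 149, 178, 224, 238, 234, 209, 176, 163, 162, 163, 163, 165, 164, 149, 129, 122, 125, 124, 120, 134, 154, 156, 137, 123, 119, 121, 120, 153, 195, 200, 197, 170, 117, 73, 68, 78, 88, 92, 92, 89]
pan front row @371 [383, 377, 373] [np.float64(192.2), np.float64(190.4), np.float64(188.0)]
-0.3025 lowbot 190.7 lowtop 183.7 uptop 176.7 upback 151.9
-0.3075 lowbot 189.2 lowtop 182.3 uptop 175.2 upback 150.6
-0.3125 lowbot 187.8 lowtop 180.9 uptop 173.8 upback 149.3
```

Run:
```python
from pr import *
p=cv2.imread('pics/p3.png'); p=cv2.resize(p,(125,150),interpolation=cv2.INTER_AREA); a=cv2.cvtColor(p,cv2.COLOR_BGR2GRAY)
for col in (385,391,397): print(col,a[52:100,col-331:col-328].mean(1).round().astype(int).tolist())
zp=.177-.0075
for cy in(-.2975,-.3025,-.3075,-.3125): print(cy,[edge(cy,z,391,s).round(1) for z,s in((zp+.018,-1),(zp+.018,1),(zp,1))])
S=cv2.imread('pics/s5.png'); cols=S[140:200,391]; print(cols[24:50].tolist())
```

```text
385 [136, 133, 128, 121, 114, 108, 118, 139, 149, 154, 158, 157, 159, 159, 158, 158, 158, 159, 161, 164, 162, 161, 161, 162, 163, 162, 160, 144, 127, 118, 119, 118, 133, 174, 200, 202, 195, 176, 140, 109, 95, 94, 93, 90, 81, 77, 76, 77]
391 [140, 140, 137, 126, 119, 126, 145, 154, 155, 153, 152, 152, 153, 151, 150, 149, 151, 181, 224, 236, 215, 181, 163, 161, 161, 162, 164, 162, 146, 130, 129, 129, 122, 129, 170, 200, 204, 199, 182, 152, 132, 130, 131, 131, 133, 131, 132, 130]
397 [146, 146, 146, 141, 129, 125, 142, 157, 159, 156, 154, 152, 149, 146, 144, 145, 146, 151, 179, 222, 232, 208, 176, 162, 161, 162, 163, 165, 163, 148, 133, 132, 136, 124, 121, 153, 192, 198, 194, 171, 132, 109, 105, 103, 97, 91, 86, 84]
-0.2975 [np.float64(147.0), np.float64(171.8), np.float64(179.0)]
-0.3025 [np.float64(145.7), np.float64(170.4), np.float64(177.6)]
-0.3075 [np.float64(144.5), np.float64(169.0), np.float64(176.1)]
-0.3125 [np.float64(143.2), np.float64(167.5), np.float64(174.7)]
[[230, 240, 246], [227, 237, 243], [204, 215, 220], [170, 180, 185], [155, 163, 166], [158, 163, 168], [154, 158, 164], [154, 161, 166], [155, 164, 168], [154, 161, 167], [139, 146, 151], [119, 123, 130], [111, 116, 119], [111, 116, 118], [112, 117, 121], [115, 120, 121], [132, 140, 144], [149, 155, 159], [145, 151, 156], [125, 132, 135], [114, 120, 122], [121, 125, 127], [118, 123, 125], [115, 118, 122], [155, 157, 161], [196, 200, 204]]
```

Request:
{"op": "servo_tool", "data": {"series": [{"dx":0,"dy":0,"dz":0,"turn":0},{"dx":0,"dy":0,"dz":-0.003,"turn":0},{"dx":0,"dy":0,"dz":-0.00375,"turn":0},{"dx":0,"dy":0,"dz":-0.00375,"turn":0},{"dx":0,"dy":0,"dz":-0.00375,"turn":0},{"dx":0,"dy":0,"dz":-0.00375,"turn":0},{"dx":0,"dy":0,"dz":-0.00375,"turn":0},{"dx":0,"dy":0,"dz":-0.00375,"turn":0},{"dx":0,"dy":0,"dz":-0.00375,"turn":0},{"dx":0,"dy":0,"dz":-0.00375,"turn":0},{"dx":0,"dy":0,"dz":-0.00375,"turn":0},{"dx":0,"dy":0,"dz":-0.00375,"turn":0},{"dx":0,"dy":0,"dz":-0.00375,"turn":0},{"dx":0,"dy":0,"dz":-0.00375,"turn":0},{"dx":0,"dy":0,"dz":-0.00375,"turn":0},{"dx":0,"dy":0,"dz":-0.00375,"turn":0},{"dx":0,"dy":0,"dz":-0.00375,"turn":0},{"dx":0,"dy":0,"dz":0,"turn":0}], "grip_force": 8}}

```text
t: 37.95
tcp_pos: [0.5031, -0.3113, 0.1859]
orientation: [3.141, 0.0, 1.684]
ft_force: [0.8, 0.3, -3.3]
gripper_width: 0.611
finger_force: 8.0
```

```bash
python3 prof.py
python3 - <<'E'
import cv2
g=cv2.cvtColor(cv2.imread('pics/s5.png'),cv2.COLOR_BGR2GRAY)
for col in (385,397): print(col,g[135:200,col-1:col+2].mean(1).round().astype(int).tolist())
E
```

```text
38.25 [ 0.50295317 -0.31126169  0.18568908] [ 0.39 -0.17 -3.27 -0.07 -0.08  0.01]
col391 [155, 154, 153, 153, 153, 153, 150, 157, 191, 229, 241, 231, 198, 168, 160, 160, 164, 163, 162, 156, 139, 121, 122, 123, 118, 124, 148, 162, 162, 164, 163, 149, 132, 136, 138, 126, 121, 153, 198, 202, 195, 180, 154, 135, 131, 133, 132, 131, 117, 90, 71, 71, 70, 80, 90, 94, 92]
left [120, 125, 127, 126, 127, 140, 177, 204, 212, 212, 211, 213, 213, 213, 211, 204, 199, 191, 184, 168, 140, 109, 98, 96, 96, 99, 96, 96, 95, 97, 99, 96, 99, 94, 97, 93, 96, 96, 101, 120, 148, 162]
385 [105, 120, 126, 126, 125, 126, 123, 122, 118, 113, 108, 119, 128, 137, 146, 152, 155, 157, 159, 160, 162, 161, 161, 160, 160, 163, 162, 163, 153, 135, 129, 139, 133, 116, 122, 148, 159, 163, 163, 162, 146, 128, 123, 125, 120, 135, 178, 203, 205, 196, 182, 148, 105, 77, 77, 77, 75, 70, 71, 72, 69, 76, 84, 94, 93]
397 [148, 148, 147, 149, 147, 142, 125, 118, 121, 137, 150, 157, 153, 150, 143, 137, 139, 147, 164, 207, 235, 241, 234, 203, 171, 162, 162, 162, 164, 164, 159, 142, 128, 133, 131, 121, 124, 144, 159, 163, 163, 163, 153, 133, 124, 136, 127, 118, 154, 195, 202, 196, 170, 120, 88, 82, 79, 75, 73, 69, 70, 70, 76, 88, 91]
```

Run:
```python
from pr import *
from scipy.optimize import brentq
def cy(z,row,col): return brentq(lambda y: edge(y,z,col)-row,-.4,-.2)
print('single p3 (TCP -.3032)',cy(.1695+.018,170.1,391))
for col,l,u in((391,176.1,164.9),(385,175.0,163.5),(397,177.7,166.1)):
    print(col,'lower',[round(cy(z,l,col),4) for z in(.1697,.1707,.1717)],'upper',[round(cy(z,u,col),4) for z in(.1952,.1962,.1972)])
```

```text
single p3 (TCP -.3032) -0.3034566064088261
391 lower [-0.3074, -0.306, -0.3046] upper [-0.3108, -0.3094, -0.3079]
385 lower [-0.3072, -0.3058, -0.3044] upper [-0.3119, -0.3104, -0.309]
397 lower [-0.3058, -0.3044, -0.303] upper [-0.3105, -0.3091, -0.3076]
```

Request:
{"op": "servo_tool", "data": {"series": [{"dx":0.006,"dy":0,"dz":0,"turn":0},{"dx":0.006,"dy":0,"dz":0,"turn":0},{"dx":0,"dy":0,"dz":0.00375,"turn":0},{"dx":0,"dy":0,"dz":0.00375,"turn":0},{"dx":0,"dy":0,"dz":0.00375,"turn":0},{"dx":0,"dy":0,"dz":0.00375,"turn":0},{"dx":0,"dy":0,"dz":0.00375,"turn":0},{"dx":0,"dy":0,"dz":0.00375,"turn":0},{"dx":0,"dy":0,"dz":0.00375,"turn":0},{"dx":0,"dy":0,"dz":0.00375,"turn":0},{"dx":0,"dy":0,"dz":0.00375,"turn":0},{"dx":0,"dy":0,"dz":0.00375,"turn":0},{"dx":0,"dy":0,"dz":0.00375,"turn":0},{"dx":0,"dy":0,"dz":0.00375,"turn":0},{"dx":0,"dy":0,"dz":0.00375,"turn":0},{"dx":0,"dy":0,"dz":0.00375,"turn":0},{"dx":0,"dy":0,"dz":0.00375,"turn":0},{"dx":0,"dy":0,"dz":0.00375,"turn":0},{"dx":0,"dy":0,"dz":0,"turn":0}]}}

```text
t: 40.62
tcp_pos: [0.5025, -0.3066, 0.1617]
orientation: [-3.142, 0.0, 1.684]
ft_force: [-0.6, -0.8, -0.5]
gripper_width: 0.623
finger_force: 8.0
```

```bash
python3 prof.py
```

```text
40.925 [ 0.50248712 -0.30654423  0.16183284] [-0.74 -0.49 -0.31 -0.07  0.06  0.01]
col391 [144, 151, 140, 123, 110, 100, 111, 121, 127, 146, 154, 152, 150, 151, 151, 150, 150, 148, 171, 220, 238, 240, 226, 191, 164, 160, 161, 161, 163, 163, 154, 136, 125, 131, 127, 118, 126, 141, 135, 126, 135, 126, 118, 152, 199, 206, 195, 186, 159, 110, 75, 68, 68, 81, 90, 90, 93]
left [137, 141, 143, 142, 134, 134, 125, 120, 121, 125, 125, 129, 125, 134, 170, 202, 211, 213, 212, 212, 210, 210, 207, 206, 197, 179, 152, 119, 100, 96, 96, 97, 95, 96, 96, 96, 96, 95, 94, 100, 123, 148]
```

The two front edges now sit 14.0 px apart, as predicted for zero offset. Lower the last bit, ease the grip and release.

Request:
{"op": "servo_tool", "data": {"series": [{"dx":0,"dy":0,"dz":0.0015,"turn":0},{"dx":0,"dy":0,"dz":0.0015,"turn":0},{"dx":0,"dy":0,"dz":0.001,"turn":0},{"dx":0,"dy":0,"dz":0,"turn":0},{"dx":0,"dy":0,"dz":0,"turn":0}], "grip_force": 5}}

```text
t: 41.55
tcp_pos: [0.5025, -0.3066, 0.1602]
orientation: [3.142, 0.0, 1.684]
ft_force: [-0.5, -1.1, -1.5]
gripper_width: 0.619
finger_force: 5.0
```

Request:
{"op": "servo_tool", "data": {"series": [{"dx":0,"dy":0,"dz":0,"turn":0},{"dx":0,"dy":0,"dz":0,"turn":0},{"dx":0,"dy":0,"dz":0,"turn":0}], "grip_force": 3}}

```text
t: 41.92
tcp_pos: [0.5025, -0.3065, 0.1602]
orientation: [3.142, 0.0, 1.684]
ft_force: [-0.4, -0.2, -1.0]
gripper_width: 0.62
finger_force: 3.0
```

```bash
python3 prof.py
```

```text
42.225 [ 0.50247444 -0.30652603  0.16018801] [-0.48 -0.4  -0.29 -0.19  0.04 -0.  ]
col391 [146, 151, 140, 124, 108, 96, 98, 116, 121, 134, 148, 153, 152, 151, 151, 150, 151, 151, 156, 187, 226, 241, 239, 216, 179, 163, 160, 162, 162, 163, 163, 148, 130, 130, 132, 123, 122, 136, 138, 129, 120, 123, 118, 131, 181, 205, 203, 196, 177, 135, 91, 70, 72, 83, 91, 93, 91]
left [139, 143, 143, 142, 138, 129, 120, 119, 122, 123, 126, 126, 127, 126, 150, 195, 210, 213, 213, 212, 212, 210, 203, 192, 185, 181, 167, 139, 112, 98, 96, 97, 97, 93, 97, 97, 95, 94, 95, 102, 122, 148]
```

Request:
{"op": "servo_tool", "data": {"series": [{"dx":0,"dy":0,"dz":0.0015,"turn":0},{"dx":0,"dy":0,"dz":0.0015,"turn":0},{"dx":0,"dy":0,"dz":0,"turn":0},{"dx":0,"dy":0,"dz":0,"turn":0}]}}

```text
t: 42.72
tcp_pos: [0.5025, -0.3066, 0.159]
orientation: [3.142, 0.0, 1.684]
ft_force: [-1.5, -0.4, -0.0]
gripper_width: 0.622
finger_force: 3.0
```

```bash
python3 prof.py|head -1
```

```text
43.025 [ 0.50249409 -0.30649389  0.15898416] [-0.58 -0.53 -0.12 -0.24  0.03 -0.  ]
```

Request:
{"op": "servo_tool", "data": {"series": [{"dx":0,"dy":0,"dz":0,"turn":0},{"dx":0,"dy":0,"dz":0,"turn":0},{"dx":0,"dy":0,"dz":0,"turn":0}], "claw": 0.7}}

```text
t: 43.4
tcp_pos: [0.5026, -0.3063, 0.159]
orientation: [3.141, -0.0, 1.685]
ft_force: [-0.2, 0.8, -0.4]
gripper_width: 0.698
finger_force: 0.0
```

Request:
{"op": "servo_tool", "data": {"series": [{"dx":0,"dy":0,"dz":0,"turn":0},{"dx":0,"dy":0,"dz":0,"turn":0},{"dx":0,"dy":0,"dz":0,"turn":0},{"dx":0,"dy":0,"dz":-0.03,"turn":0},{"dx":0,"dy":0,"dz":-0.1,"turn":0},{"dx":0,"dy":0,"dz":-0.12,"turn":0},{"dx":0,"dy":0,"dz":-0.1,"turn":0},{"dx":0,"dy":0,"dz":-0.03,"turn":0},{"dx":0,"dy":0,"dz":0,"turn":0},{"dx":0,"dy":0,"dz":0,"turn":0}], "claw": 1}}

```text
t: 44.65
tcp_pos: [0.5016, -0.3063, 0.3093]
orientation: [-3.139, -0.002, 1.684]
ft_force: [-0.5, 0.5, -0.8]
gripper_width: 0.998
finger_force: 0.0
```

```bash
python3 prof.py; sleep 0; python3 prof.py | tail -2
```

```text
44.95 [ 0.50227834 -0.30638876  0.31028155] [-0.28  0.17  0.01 -0.02 -0.09  0.01]
col391 [144, 151, 138, 126, 110, 96, 92, 110, 119, 128, 144, 152, 169, 206, 225, 234, 238, 239, 238, 237, 237, 237, 238, 230, 197, 167, 159, 160, 162, 160, 162, 154, 139, 130, 141, 132, 116, 124, 142, 135, 122, 120, 119, 117, 152, 198, 209, 198, 187, 160, 111, 75, 71, 82, 90, 93, 94]
left [136, 143, 142, 141, 140, 146, 169, 184, 195, 204, 207, 208, 208, 209, 209, 209, 210, 210, 210, 210, 209, 208, 207, 207, 205, 197, 181, 154, 119, 102, 96, 96, 97, 97, 97, 95, 97, 94, 94, 100, 120, 147]
col391 [146, 151, 139, 124, 109, 94, 91, 109, 119, 128, 143, 152, 169, 205, 225, 233, 238, 238, 239, 236, 237, 236, 239, 229, 197, 167, 158, 161, 162, 161, 161, 155, 137, 128, 142, 130, 116, 124, 140, 135, 123, 121, 117, 120, 153, 198, 208, 199, 186, 159, 112, 73, 72, 82, 89, 94, 93]
left [136, 141, 143, 142, 141, 145, 169, 185, 195, 203, 207, 207, 209, 208, 208, 210, 210, 211, 210, 211, 210, 208, 208, 206, 205, 196, 182, 152, 120, 100, 96, 99, 95, 95, 96, 96, 95, 93, 94, 100, 120, 147]
```

```bash
python3 -c "
from station import *
print(job_done())"
```

```text
the job is handed in; nothing more can be done
None
```

Both cases are stacked flat near the middle of the balance pan (about 4 mm off centre at most) and the pan is at rest well above its stop; handed in at about 45 s, but levelling the second case seems to have slid the lower one about 2–3 mm, and I lifted the second case once to re-centre it, to within about 1–2 mm by camera.

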